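# Slide a flow-cell chip along the rail into its corner pocket

### The arm

A 6-joint arm with a two-finger parallel gripper is mounted at the origin on a cart in front of the work surface, level with it; the furniture and walls round the work are solid. World frame = base frame: x ahead of the robot, y to its left, z up, the work surface at z = 0. Lengths are in m, angles in rad, forces in N, time in s.
With the tool pointing down it reaches from about 0.15 to 0.775 m from the base axis. Payload 6.1 kg.
Tool frame: the origin (TCP) lies at the very end of the fingers, on their centre line; the grasp point (between the pads) lies 19 mm behind it (ctrl.grip_depth is the distance from the TCP to the grasp point, in m); z points along the fingers, y is the direction in which the jaws open and shut (so a half turn about z gives the same grasp; the last joint's range is limited). The gripper opens to 85 mm and grips with 20 to 120 N. Pads are 22 mm wide; open, the fingers measure 114 mm over their backs; the gripper's body (76 mm by 85 mm) begins 54 mm behind the grasp point. The pads swing forward as they close: fully open they stand 13 mm farther back than shut.
Start: joints at [-1.202, 0.126, -0.04, 1.405, 0, 1.571], TCP at [0.189, -0.49, 0.195] pointing down, gripper open.
Joint ranges: [-2.72, 2.72], [-0.95, 1.95], [-1.27, 1.35], [-1.78, 2.02], [-1.46, 1.47], [-3.14, 3.14]. Speed limits (rad/s): [2.39, 2.39, 3.01, 3.14, 3.14, 3.14].

### API

Orientations are given as a rotation vector (axis times angle).
In Python, from bench import ctrl gives the robot as it stands.
- The arm moves only by the shell command python3 -m inch 'ROWS' [FORCE]. ROWS is JSON, a list of rows, each an object with "delta_pos": the shift along the tool's x, y, z in m, a list of three; "twist": the turn, a rotation vector about the tool's x, y, z in degrees, a list of three; "hand": the opening in per cent of the stroke, from 0 (shut) to 100 (fully open). A call has 1 to 5 rows; each row is the pose to reach, as a shift and turn from the pose commanded when the call began, along the tool's axes at that moment; what a row does not reach only later rows make up. A row lasts 1/8 s, in which the tool goes at most 62.5 mm and 10.7 degrees, less where a joint would pass 70% of its speed; a pose out of reach is approached as far as the arm can. A call with a gripper value outside its range is refused whole. The fingers move at their own pace and stop on an object; FORCE is the grip in N (left out, the last holds). Time passes only in rows, so rows that repeat a pose let the fingers close. It gives the time, the measured TCP pose, the force and the opening at its end, in the units of the state.
- ctrl.get_state(): the state, without advancing time (a new reading comes with each control period).
- ctrl.read_camera(name): name is "side" or "top" or "wrist"; returns a dict with "pixels" (384x512x3 uint8, red, green, blue), "z_map" (384x512 float32, m along the optical axis (not along the pixel's ray), 0 where there is no reading), "K" (3x3 intrinsics, pixels), "origin" and "attitude" of the camera in the world. Camera axes: x right, y down, z forward; pixel columns grow to the right and rows downward; lengths in m; the calibration is good to about 2 mm. A picture is of the moment at which its call begins.
- ctrl.hand_in(): hands the job in, once; it reports no verdict.
Trained networks look in a picture, given as the dict that the camera call returned (one of the last four; its "shot" number tells which), for a name from the list of things; names that differ only in an ending like _2 or _b are one class to them, and where a whole thing is asked for, a point or a joint stands for the part that bears it (a point fixed in the world has none). Each returns a list of dicts, best first, with "score" (0 to 1); they miss things now and then, are a little off and sometimes report something else, mostly with a low value. They report only what shows in the picture. A call takes as long as a camera call. They do not tell look-alikes from the thing itself.
- ctrl.outline_of(picture, name): "pixels" (384x512 bool, what is visible of it) and "centre" ([column, row] in pixels, amid what is visible of it).
The state is a dict: "clock": time; "joint_positions": joint angles; "qvel": joint speeds; "effort": joint torques, N m; "position": TCP position; "ee_rot": TCP orientation; "ft_force": force on the tool from outside, world axes, zero at the start; "wrist_torque": the same for the moment, N m; "grip_width": opening from 0.0 (shut) to 1.0 (fully open).
Only numpy, scipy, OpenCV 4.12 (cv2) and the standard library are available. Lean on these libraries where they do the work, as an engineer would, in place of code of your own. Each camera call takes 0.05 s, during which the arm holds its last target. There are 200 camera calls.

### The job

With closed fingertips, push the blue flow-cell chip away from you across the grey metal plate until its long side lies flat against the dark rail, then slide it to the left along the rail, keeping it against the rail, until it sits fully home against the end stop in the corner pocket. Only push it flat on the plate: do not pick it up or tip it. Leave the yellow chip and everything else on the bench where it is.

Things in the scene. Friction and masses are not known exactly. Their poses are not given: they have to be found in the camera images.
- nest: fixed loading nest: a grey metal plate 150 mm (its x) by 320 mm (its y, from -180 to +140 mm), flat top 10 mm above the bench. Origin on the bench; +x points away from the robot to the rail, +y to the left to the pocket, z up; turned by up to 0.3 rad either way. On it the rail, end stop and keeper form a corner pocket at the far left, 39 mm wide, open above and to the right
- rail_mid (a point): point on the upper edge of the near face of the dark straight rail, half-way along it: nest frame x = +55, y = -20, z = +24 mm. The rail runs along the nest's y from -170 to +130 mm, its flat near face at x = +55 mm, 14 mm high above the plate
- end_stop (a point): point on the upper edge of the dark end stop's face that looks right: nest frame x = +37, y = +120, z = +24 mm. The face is square to the rail, 14 mm high above the plate
- keeper (a point): upper corner of the orange keeper where its inner face begins: nest frame x = +16, y = +84, z = +19 mm. The keeper is a low wall parallel to the rail, 9 mm high on the plate, inner face at x = +16 mm from y = +84 to +120 mm; right of that a flared lead-in bends away from the rail, reaching to about y = +66 mm, x = 0 to +16 mm
- pocket (a point): where the underside centre of the chip lies when it is fully home in the pocket: nest frame x = +37, y = +92, z = +10 mm. The chip's right end then still stands 20 mm out past the keeper's straight part
- blue_chip: blue flow-cell chip to be moved, a loose rigid slab with white ports, 36 mm (its x) by 56 mm (its y, long side) by 10 mm high, about 60 g, flat on the plate. Origin: centre of its underside; at the start its axes point as the nest's to within 0.35 rad and its centre lies 50 to 75 mm from the rail's face, right of the pocket. It slides under a light push of about 1 N and lies still when let go
- yellow_chip: yellow spare chip, same shape and size as the blue one, loose on the near left part of the plate; origin at the centre of its underside. Leave alone
- tube_rack: blue tube rack 130x110x57 mm, loose on the bench left of the plate; origin at the centre of its underside. Leave alone
- jar: small white jar with blue cap, 63 mm wide, 53 mm high, loose at the right; origin at the centre of its underside. Leave alone
- pipette: grey pipette 57x248x24 mm, lying loose at the right; origin at the centre of its underside. Leave alone
- tube_a: small clear tube 21x40x14 mm lying at the near left; origin at the centre of its underside. Leave alone
- tube_b: small clear tube 21x40x14 mm lying at the near left; origin at the centre of its underside. Leave alone
Not all that is in view belongs to the job. Of the things like the blue_chip, leave any that is green or pink; of the rest the smaller one is meant.

How it is judged:
On the way:
1. the blue chip lies flat against the rail, still right of the pocket (x of blue_chip in the frame of nest above 0.0345 m and angle between the y axis of blue_chip and the y axis of nest, either way round below 0.07 rad and y of blue_chip in the frame of nest below 0.045 m and z of blue_chip in the frame of nest below 0.0125 m), for 0.2 s.
At the end, for the whole second after the job is handed in: the blue chip lies flat and at rest in the corner pocket, within 3 mm of the end stop, within 3.5 mm of the rail and within 0.07 rad of parallel to it (x of blue_chip in the frame of nest above 0.0335 m and y of blue_chip in the frame of nest above 0.089 m and z of blue_chip in the frame of nest between 0.008 and 0.0125 m and angle between the y axis of blue_chip and the y axis of nest, either way round below 0.07 rad and angle between blue_chip's own z axis and vertical below 0.05 rad and linear speed of blue_chip below 0.01 m/s); the robot touches nothing.
It fails at once if the blue chip is lifted more than 5 mm off the plate (z of blue_chip in the frame of nest above 0.015 m).
It fails at once if the blue chip is tipped more than 0.25 rad (angle between blue_chip's own z axis and vertical above 0.25 rad).
It fails at once if the blue chip is more than 8 mm away from the rail while it is slid along to the pocket (centre further left than y = +20 mm of the nest) (y of blue_chip in the frame of nest above 0.02 m and x of blue_chip in the frame of nest below 0.029 m).
It fails at once if the yellow chip, tube rack, jar, pipette or a small tube is moved more than 10 mm (distance of any of yellow_chip, tube_rack, jar, pipette, tube_a, tube_b from where it was at the start of the episode above 0.01 m).
It also fails if it takes over 42 s, if anything falls off the work surface, if the arm or the gripper's body presses on something with over 40 N, if the wrist force passes 120 N, or if a joint passes its speed limit or range.

## Working session

There is one attempt and no reset: what is moved stays moved. The work goes in short steps, Python scripts to look and compute and a shell command to move; the robot and the scene stay as the last step left them, time stands still between calls to the robot, and variables do not carry over. Pictures are saved under pics/ and viewed, about 8 in all and at most 12, crops included, and the job is handed in when it is done.

```bash
mkdir -p pics; ls
cat > h.py <<'E'
import numpy as np, cv2
from bench import ctrl
from scipy.spatial.transform import Rotation as R
def att(p):
    a=np.array(p["attitude"],float)
    return a if a.shape==(3,3) else R.from_rotvec(a).as_matrix()
def world(p,uv,z=None):
    uv=np.atleast_2d(np.array(uv,float)); K=np.array(p["K"])
    d=np.c_[(uv[:,0]-K[0,2])/K[0,0],(uv[:,1]-K[1,2])/K[1,1],np.ones(len(uv))]
    w=d@att(p).T; o=np.array(p["origin"])
    if z is None:
        s=p["z_map"][uv[:,1].astype(int),uv[:,0].astype(int)]
    else: s=(z-o[2])/w[:,2]
    return o+w*s[:,None]
def save(p,n,crop=None,f=1):
    im=p["pixels"][:,:,::-1]
    if crop: im=im[crop[1]:crop[3],crop[0]:crop[2]]
    cv2.imwrite("pics/"+n,cv2.resize(im,None,fx=f,fy=f,interpolation=cv2.INTER_CUBIC))
E
python3 - <<'E'
from h import *
p=ctrl.read_camera("top"); q=ctrl.read_camera("side")
save(p,"t1.png",None,1.5)
save(q,"s1.png",None,1.2)
print(p["origin"],p["attitude"],q["origin"])
for n in ["nest","rail_mid","end_stop","keeper","blue_chip","yellow_chip"]:
    for k,c in (("top",p),("side",q)):
        try:
            for r in ctrl.outline_of(c,n)[:3]:
                m=r["pixels"]; v,u=np.nonzero(m); w=world(c,np.c_[u,v]); print(k,n,round(r["score"],2),np.round(r["centre"]),m.sum(),np.median(w,0).round(3))
        except Exception as e: print(k,n,e)
print(ctrl.get_state())
E
```

```text
pics
[0.24150319 0.01114967 1.32101005] [-2.20693104  2.00681314 -0.21254311] [0.08642616 0.92374227 0.95631847]
top nest 0.76 [252. 190.] 4514 [0.548 0.046 0.01 ]
top nest 0.23 [404. 232.] 546 [ 0.433 -0.429  0.02 ]
side nest 0.85 [251. 204.] 2857 [0.543 0.069 0.009]
top rail_mid 0.95 [252. 181.] 4487 [0.548 0.048 0.01 ]
side rail_mid 0.89 [255. 202.] 2921 [0.542 0.071 0.009]
side rail_mid 0.56 [279. 292.] 57 [0.339 0.327 0.007]
top end_stop 0.71 [251. 177.] 4218 [0.551 0.045 0.01 ]
side end_stop 0.55 [254. 206.] 3042 [0.541 0.071 0.009]
top keeper 0.66 [252. 183.] 4391 [0.549 0.046 0.01 ]
side keeper 0.88 [256. 206.] 2960 [0.54  0.069 0.009]
top blue_chip 0.93 [303. 255.] 441 [ 0.348 -0.12   0.013]
top blue_chip 0.81 [334. 187.] 418 [ 0.551 -0.202  0.013]
top blue_chip 0.75 [262. 180.] 227 [0.549 0.015 0.019]
side blue_chip 0.72 [329. 188.] 272 [ 0.345 -0.114  0.012]
side blue_chip 0.69 [259. 192.] 126 [0.545 0.022 0.018]
side blue_chip 0.5 [312. 213.] 158 [0.356 0.023 0.008]
top yellow_chip 0.59 [217. 202.] 217 [0.475 0.148 0.02 ]
side yellow_chip 0.45 [261. 228.] 172 [0.471 0.154 0.018]
{'clock': 0.7, 'joint_positions': array([-1.20200975e+00,  1.25797387e-01, -3.95605451e-02,  1.40539645e+00,
       -7.94889480e-06,  1.57078669e+00]), 'qvel': array([ 7.62658023e-04, -7.89222174e-04,  1.31527265e-04, -1.43271333e-03,
       -1.44775750e-03, -4.43619891e-05]), 'effort': array([-3.82780781e-04, -4.35553229e+01,  3.53026342e+01,  6.47222569e-04,
       -6.92080539e-05, -8.03337684e-06]), 'position': array([ 0.18925309, -0.48970676,  0.19481398]), 'ee_rot': array([ 3.08829060e+00,  5.76018520e-01, -1.93015356e-07]), 'ft_force': array([ 0.02424776,  0.3075461 , -0.94004055]), 'wrist_torque': array([ 0.01860115, -0.08530025, -0.01092856]), 'grip_width': 1.000105330488157}
```

View pics/t1.png

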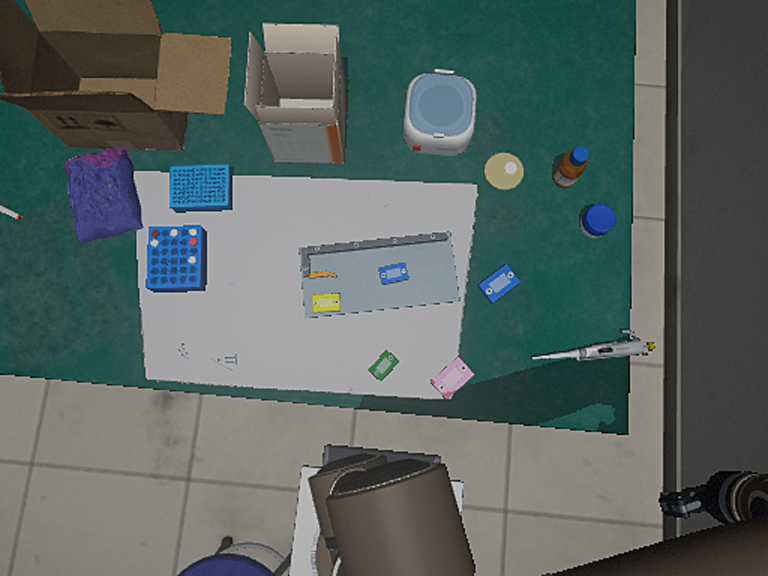

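Run:
```python
from h import *
p=ctrl.read_camera("top")
save(p,"t2.png",(180,110,350,235),4.5)
print(p["K"])
```

```text
[[434.0838663    0.         255.55309395]
 [  0.         434.0838663  192.54561617]
 [  0.           0.           1.        ]]
```

View pics/t2.png

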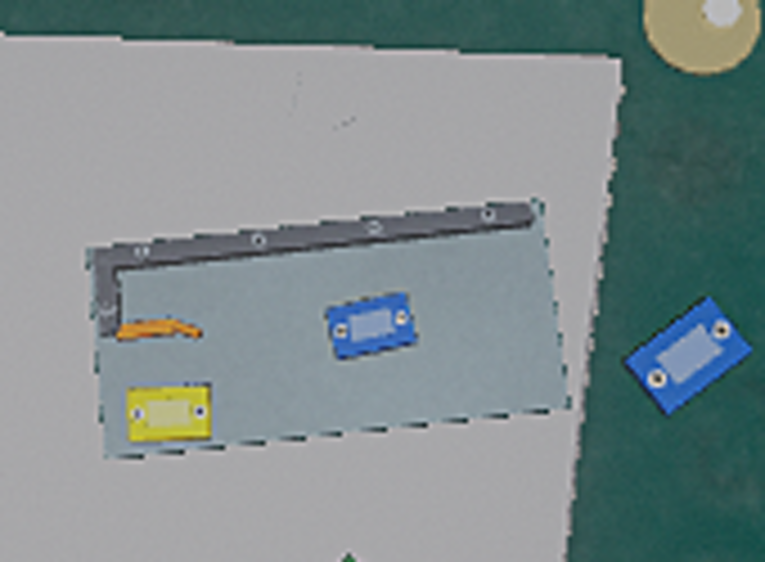

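The top view shows the nest, the pocket at far left of the plate, the target chip (smaller blue, on the plate) at crop (370,326), and yellow near-left at (169,413). I'll fit the nest and chip poses from these corners.

```bash
cat >> h.py <<'E'
def fit(p,pix,loc):
    """planar rigid fit: nest-frame pts loc(x,y,z) to pixels"""
    loc=np.array(loc,float); w=np.array([world(p,u,l[2])[0] for u,l in zip(pix,loc)])
    return fit2(w,loc)
def fit2(w,loc):
    a=w[:,:2]; b=loc[:,:2]; ac,bc=a.mean(0),b.mean(0)
    H=(b-bc).T@(a-ac); th=np.arctan2(H[0,1]-H[1,0],H[0,0]+H[1,1])
    c,s=np.cos(th),np.sin(th); M=np.array([[c,-s],[s,c]]); t=ac-M@bc
    return t,th,(a-(b@M.T+t))*1000
E
python3 - <<'E'
from h import *
p=ctrl.read_camera("top")
f=lambda x,y:(180+x/4.5-.5,110+y/4.5-.5)
pix=[f(105,457),f(570,407),f(540,198),f(88,248),f(118,268),f(530,228)]
loc=[(-.075,.14,.01),(-.075,-.18,.01),(.075,-.18,.01),(.075,.14,.01),(.055,.12,.024),(.055,-.17,.024)]
t,th,r=fit(p,pix,loc); print(t,th,r.round(1))
M=np.array([[np.cos(th),-np.sin(th)],[np.sin(th),np.cos(th)]])
hsv=cv2.cvtColor(p["pixels"],cv2.COLOR_RGB2HSV)
b=cv2.inRange(hsv,(100,120,60),(125,255,255)); b[:,:245]=0;b[:,275:]=0;b[:170]=0;b[194:]=0
c=max(cv2.findContours(b,0,2)[0],key=cv2.contourArea)
w=world(p,c[:,0,:],.02)[:,:2]; (cx,cy),sz,an=cv2.minAreaRect((w*1000).astype(np.float32))
print(cx,cy,sz,an); n=M.T@(np.array([cx,cy])/1000-t); print("chip in nest",n)
s=ctrl.get_state(); print(R.from_rotvec(s["ee_rot"]).as_matrix().round(3))
q=ctrl.read_camera("wrist"); print(np.array(q["origin"])-s["position"], att(q).round(2))
E
```

```text
[0.54369612 0.06654506] 0.20404649244701495 [[ 1.8 -0.5]
 [ 1.5  0.6]
 [ 1.1  1.6]
 [-0.1 -1.6]
 [-0.5 -2.4]
 [-3.8  2.3]]
549.5851440429688 16.060928344726562 (35.498321533203125, 55.70891571044922) 17.8293399810791
chip in nest [-0.00446293 -0.05063013]
[[ 0.933  0.36   0.   ]
 [ 0.36  -0.933 -0.   ]
 [ 0.     0.    -1.   ]]
[0.06463636 0.02600321 0.18022574] [[ 0.36 -0.9  -0.26]
 [-0.93 -0.35 -0.1 ]
 [-0.    0.28 -0.96]]
```

```bash
python3 -m inch '[{"delta_pos":[0.05,-0.04,0],"twist":[0,0,2],"hand":0},{"delta_pos":[0.1,-0.075,0],"twist":[0,0,4],"hand":0},{"delta_pos":[0.15,-0.11,0],"twist":[0,0,7],"hand":0},{"delta_pos":[0.2,-0.15,0],"twist":[0,0,9.4],"hand":0},{"delta_pos":[0.24,-0.18,0],"twist":[0,0,9.4],"hand":0}]' 40
cat > w.py <<'E'
from h import *
T=np.array([.5437,.0665]); TH=.204
M=np.array([[np.cos(TH),-np.sin(TH)],[np.sin(TH),np.cos(TH)]])
def st():
    s=ctrl.get_state(); m=R.from_rotvec(s["ee_rot"]).as_matrix()
    n=M.T@(s["position"][:2]-T); f=M.T@s["ft_force"][:2]
    print("t",round(s["clock"],2),"nest mm",(n*1000).round(1),"z",round(s["position"][2]*1000,1),"yaw rel",round(np.degrees(np.arctan2(m[1,0],m[0,0])-TH),2),"F nest",f.round(1),round(s["ft_force"][2],1),"g",round(s["grip_width"],2))
    return s,m,n
def togo(x,y,z=None):
    s,m,n=st(); g=T+M@np.array([x,y]); d=np.r_[g-s["position"][:2],(z-s["position"][2]) if z else 0]
    print("tool delta",(m.T@d).round(4))
E
python3 -c "
from w import *
togo(-.06,-.0506)"
```

```text
clock: 1.48
position: [0.3489, -0.2334, 0.1951]
ee_rot: [3.125, 0.321, 0.001]
ft_force: [0.4, -0.5, 0.1]
grip_width: 0.004
t 1.48 nest mm [-251.5 -254.2] z 195.1 yaw rel 0.05 F nest [ 0.3 -0.6] 0.1 g 0.0
tool delta [ 0.1916 -0.2034  0.    ]
```

```bash
python3 -m inch '[{"delta_pos":[0.04,-0.045,0],"twist":[0,0,0],"hand":0},{"delta_pos":[0.085,-0.09,0],"twist":[0,0,0],"hand":0},{"delta_pos":[0.13,-0.135,0],"twist":[0,0,0],"hand":0},{"delta_pos":[0.17,-0.18,0],"twist":[0,0,0],"hand":0},{"delta_pos":[0.19,-0.202,0],"twist":[0,0,0],"hand":0}]'
python3 -m inch '[{"delta_pos":[0,0,0],"twist":[0,0,0],"hand":0},{"delta_pos":[0,0,0],"twist":[0,0,0],"hand":0}]' >/dev/null
python3 - <<'E'
from w import *
togo(-.06,-.0506,.06)
p=ctrl.read_camera("wrist"); save(p,"w1.png",None,1.5)
E
```

```text
clock: 2.1
position: [0.4943, 0.0039, 0.1946]
ee_rot: [-3.124, -0.326, -0.0]
ft_force: [0.1, -0.3, 0.1]
grip_width: -0.0
t 2.35 nest mm [-63.1 -54. ] z 194.7 yaw rel 0.04 F nest [ 0.1 -0.2] -0.1 g 0.0
tool delta [ 0.0032 -0.0035  0.1347]
```

View pics/w1.png

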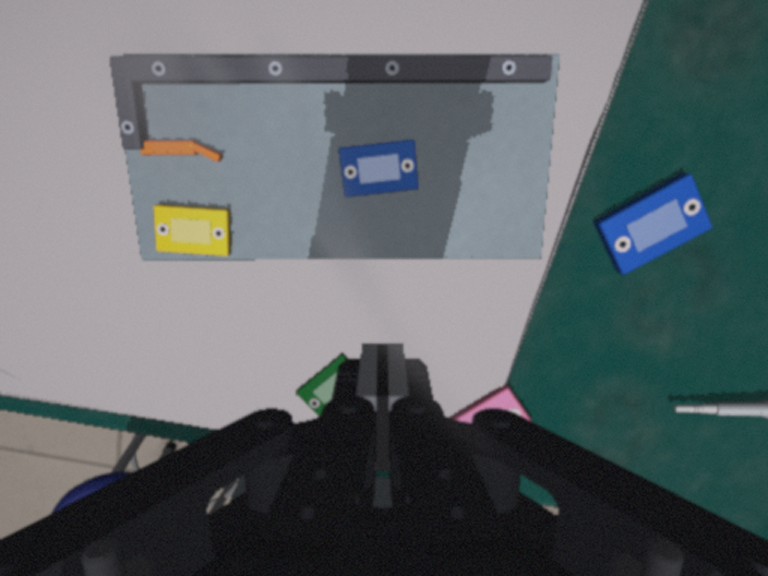

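The wrist view shows the whole nest. The chip is at (378,168), the rail's near edge is at row ~82, the keeper at (170,148) and the yellow chip at (192,230). I'll refit from these.

```bash
cat > c.py <<'E'
from w import *
def chip(p,box,z=.02):
    hsv=cv2.cvtColor(p["pixels"],cv2.COLOR_RGB2HSV)
    b=cv2.inRange(hsv,(100,120,40),(125,255,255)); k=np.zeros_like(b); k[box[1]:box[3],box[0]:box[2]]=1; b*=k
    c=max(cv2.findContours(b,0,2)[0],key=cv2.contourArea)
    w=M.T@(world(p,c[:,0,:],z)[:,:2]-T).T
    r=cv2.minAreaRect((w.T*1000).astype(np.float32)); print("chip nest",np.round(r[0],1),np.round(r[1],1),round(r[2],2))
E
python3 - <<'E'
from c import *
p=ctrl.read_camera("wrist")
f=lambda x,y:(x/1.5-.5,y/1.5-.5)
pix=[f(143,260),f(541,259),f(559,56),f(550,82),f(144,83),f(142,149)]
loc=[(-.075,.14,.01),(-.075,-.18,.01),(.075,-.18,.01),(.055,-.17,.024),(.055,.12,.024),(.02,.12,.024)]
t,th,r=fit(p,pix,loc); print(t,th); print(r.round(1))
chip(p,(215,85,290,140))
E
```

```text
[0.54017747 0.06465613] 0.21204998456229607
[[ 3.1  1. ]
 [ 1.   2.3]
 [-1.   1.6]
 [ 0.2  1.3]
 [ 3.6 -6. ]
 [-6.9 -0.1]]
chip nest [ -5.4 -50.3] [35.1 54.9] 6.28
```

```bash
python3 -m inch '[{"delta_pos":[0.003,-0.004,0.05],"twist":[0,0,0],"hand":0},{"delta_pos":[0.003,-0.004,0.1],"twist":[0,0,0],"hand":0},{"delta_pos":[0.003,-0.004,0.15],"twist":[0,0,0],"hand":0},{"delta_pos":[0.003,-0.004,0.18],"twist":[0,0,0],"hand":0},{"delta_pos":[0.003,-0.004,0.18],"twist":[0,0,0],"hand":0}]'
python3 - <<'E'
from c import *
st()
p=ctrl.read_camera("wrist"); save(p,"w2.png",None,1.5); chip(p,(150,0,350,250))
E
```

```text
clock: 3.08
position: [0.4929, 0.0046, 0.013]
ee_rot: [-3.125, -0.318, 0.007]
ft_force: [-0.5, 0.2, 0.2]
grip_width: 0.001
t 3.08 nest mm [-62.3 -50.3] z 13.0 yaw rel -0.06 F nest [-0.4  0.3] 0.2 g 0.0
chip nest [ -5.4 -50.5] [35.5 55.2] 6.32
```

View pics/w2.png

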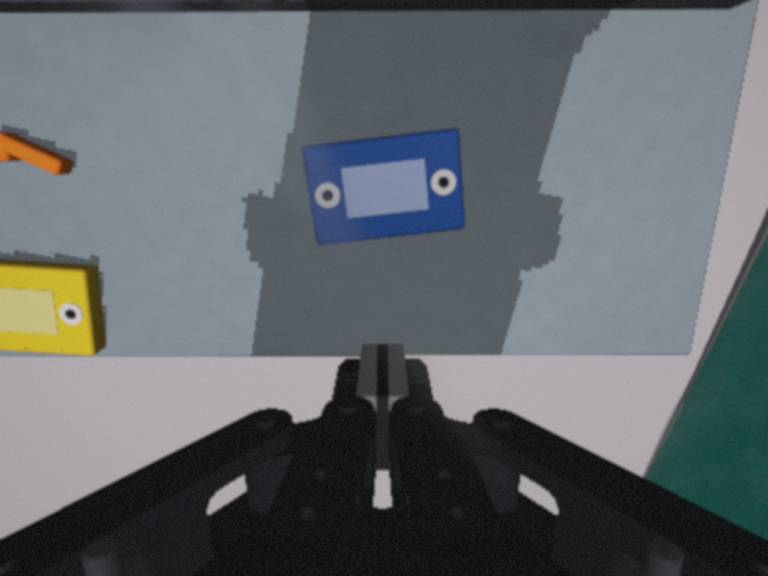

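```bash
python3 -m inch '[{"delta_pos":[0.02,0,0],"twist":[0,0,0],"hand":0},{"delta_pos":[0.028,0,0],"twist":[0,0,0],"hand":0},{"delta_pos":[0.036,0,0],"twist":[0,0,0],"hand":0},{"delta_pos":[0.044,0,0],"twist":[0,0,0],"hand":0},{"delta_pos":[0.052,0,0],"twist":[0,0,0],"hand":0}]'
python3 - <<'E'
from c import *
st()
p=ctrl.read_camera("wrist"); save(p,"w3.png",None,1.5); chip(p,(150,0,350,250))
E
```

```text
clock: 3.75
position: [0.5466, 0.0163, 0.015]
ee_rot: [-3.125, -0.321, -0.0]
ft_force: [0.5, 0.0, 0.1]
grip_width: 0.001
t 3.75 nest mm [ -7.3 -49.7] z 15.0 yaw rel 0.04 F nest [ 0.5 -0.1] 0.1 g 0.0
chip nest [ -4.6 -50.2] [37.1 55.5] 6.4
```

View pics/w3.png

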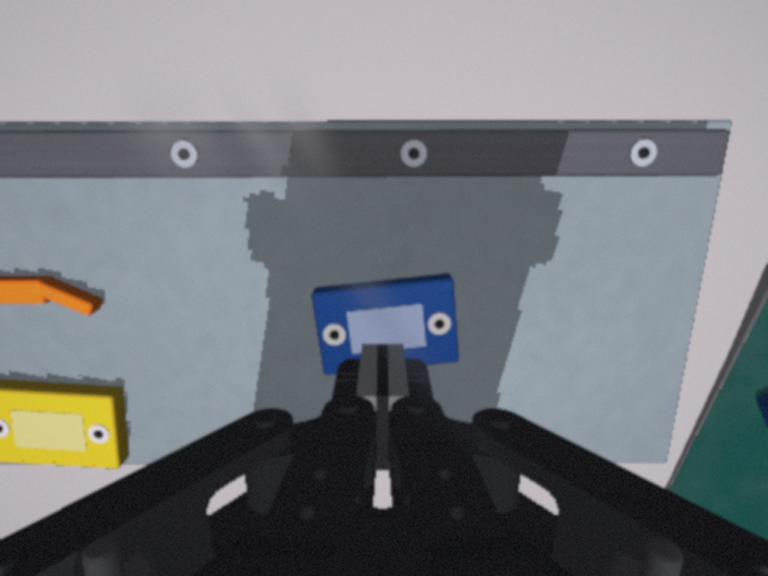

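The fingertip at (383,350) appears over the chip, and the chip hasn't moved. Before pushing further, I'll check against the depth map and the side camera.

Run:
```python
from c import *
s,m,n=st()
p=ctrl.read_camera("wrist")
K=np.array(p["K"]); d=att(p).T@(s["position"]-np.array(p["origin"])); print("TCP pix x1.5",(K@d/d[2])[:2]*1.5)
for v in range(215,270,5):
    w=world(p,(255,v))[0]; print(v*1.5,(M.T@(w[:2]-T)*1000).round(1),(w[2]*1000).round(1))
q=ctrl.read_camera("side"); d=att(q).T@(s["position"]-np.array(q["origin"])); K=np.array(q["K"]); print("TCP side",(K@d/d[2])[:2])
save(q,"s2.png",(200,140,320,230),6)
chip(q,(200,140,320,230))
```

```text
t 3.8 nest mm [ -6.3 -49.7] z 14.9 yaw rel 0.05 F nest [ 1.7 -0.5] 0.4 g 0.0
TCP pix x1.5 [384.55253374 327.05795091]
322.5 [ -2.1 -48.9] 20.9
330.0 [ -4.5 -48.9] 22.8
337.5 [ -7.7 -48.9] 22.6
345.0 [  4.3 -48.9] 58.1
352.5 [  4.1 -48.9] 63.4
360.0 [  4.2 -48.9] 69.1
367.5 [  4.1 -48.9] 73.8
375.0 [  4.4 -48.9] 79.1
382.5 [  4.2 -48.9] 82.9
390.0 [  4.3 -48.9] 87.2
397.5 [  3.8 -48.9] 90.1
TCP side [260.56172672 192.62690087]
chip nest [ -52.8 -250.5] [57.9 95.6] 28.29
```

View pics/s2.png

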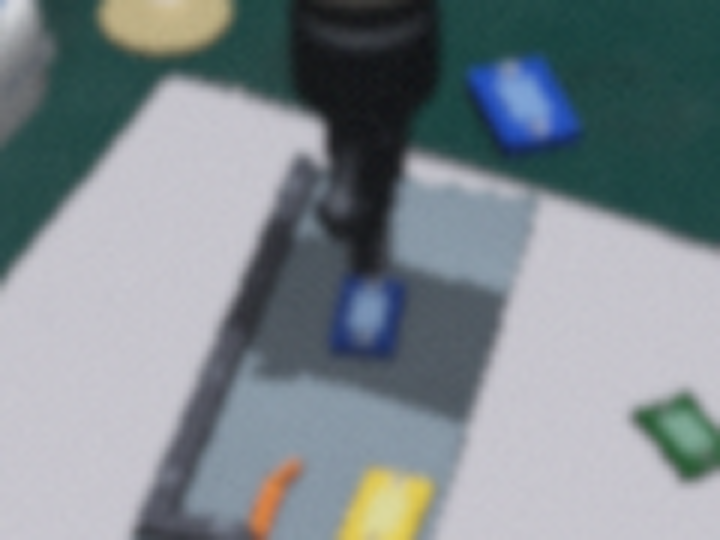

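Depth shows the lowest visible part of the finger at z≈57 mm while the reported TCP is at 15 mm, and the side view agrees. The real fingertips end about 41 mm short of the reported TCP. I'll back off, then go lower in small steps while watching force and depth.

```bash
python3 -m inch '[{"delta_pos":[-0.03,0,0],"twist":[0,0,0],"hand":0},{"delta_pos":[-0.057,0,0],"twist":[0,0,0],"hand":0},{"delta_pos":[-0.057,0,0],"twist":[0,0,0],"hand":0},{"delta_pos":[-0.057,0,0.01],"twist":[0,0,0],"hand":0},{"delta_pos":[-0.057,0,0.02],"twist":[0,0,0],"hand":0}]'
cat > d.py <<'E'
from c import *
def tip(p):
    r=[]
    for v in range(205,245,1):
        w=world(p,(255,v))[0]; r.append(((M.T@(w[:2]-T)*1000).round(1),(w[2]*1000).round(1)))
    for i in range(1,40):
        if abs(r[i][1]-r[i-1][1])>4 or abs(r[i][0][0]-r[i-1][0][0])>5: print(205+i,r[i-1],r[i])
if __name__=="__main__":
    st(); p=ctrl.read_camera("wrist"); tip(p); chip(p,(150,0,350,250))
E
python3 d.py
```

```text
clock: 4.53
position: [0.4912, 0.0048, -0.0059]
ee_rot: [-3.125, -0.321, -0.001]
ft_force: [0.2, 0.5, 0.1]
grip_width: 0.003
t 4.53 nest mm [-63.9 -49.8] z -5.9 yaw rel 0.05 F nest [0.3 0.5] 0.1 g 0.0
229 (array([-63.3, -48.9]), np.float64(11.4)) (array([-53.6, -48.9]), np.float64(35.5))
chip nest [ -5.4 -50.4] [35.5 55.4] 6.33
```

```bash
python3 -m inch '[{"delta_pos":[0,0,0.007],"twist":[0,0,0],"hand":0},{"delta_pos":[0,0,0.014],"twist":[0,0,0],"hand":0},{"delta_pos":[0,0,0.018],"twist":[0,0,0],"hand":0},{"delta_pos":[0,0,0.018],"twist":[0,0,0],"hand":0}]'
python3 d.py
```

```text
clock: 5.08
position: [0.4902, 0.0046, -0.0236]
ee_rot: [-3.125, -0.321, 0.001]
ft_force: [0.1, -1.1, -0.5]
grip_width: -0.001
t 5.08 nest mm [-64.9 -49.7] z -23.6 yaw rel 0.04 F nest [-0.1 -1.1] -0.5 g -0.0
229 (array([-57. , -48.9]), np.float64(11.0)) (array([-54.5, -48.9]), np.float64(18.1))
chip nest [ -5.4 -50.3] [35.6 55.5] 6.34
```

```bash
python3 -m inch '[{"delta_pos":[0.01,0,0.0035],"twist":[0,0,0],"hand":0},{"delta_pos":[0.022,0,0.0035],"twist":[0,0,0],"hand":0},{"delta_pos":[0.03,0,0.0035],"twist":[0,0,0],"hand":0},{"delta_pos":[0.037,0,0.0035],"twist":[0,0,0],"hand":0},{"delta_pos":[0.044,0,0.0035],"twist":[0,0,0],"hand":0}]'
python3 d.py
```

```text
clock: 5.75
position: [0.5334, 0.0135, -0.0265]
ee_rot: [3.125, 0.321, -0.002]
ft_force: [-4.2, -0.3, 6.3]
grip_width: 0.002
t 5.75 nest mm [-20.8 -49.8] z -26.5 yaw rel 0.04 F nest [-4.1  0.5] 6.3 g 0.0
231 (array([ -8.3, -48.9]), np.float64(21.1)) (array([ 48.9, -48.8]), np.float64(153.7))
232 (array([ 48.9, -48.8]), np.float64(153.7)) (array([ -9.1, -48.9]), np.float64(21.6))
chip nest [  8.  -52.3] [36.5 55.6] 0.03
```

```bash
python3 -m inch '[{"delta_pos":[0.0,0.002,-0.0015],"twist":[0,0,0],"hand":0},{"delta_pos":[0.006,0.002,-0.0015],"twist":[0,0,0],"hand":0},{"delta_pos":[0.012,0.002,-0.0015],"twist":[0,0,0],"hand":0},{"delta_pos":[0.018,0.002,-0.0015],"twist":[0,0,0],"hand":0},{"delta_pos":[0.022,0.002,-0.0015],"twist":[0,0,0],"hand":0}]'
python3 d.py
```

```text
clock: 6.42
position: [0.556, 0.0162, -0.0253]
ee_rot: [-3.125, -0.321, -0.0]
ft_force: [0.1, 0.6, 0.1]
grip_width: -0.002
t 6.42 nest mm [  1.8 -51.7] z -25.3 yaw rel 0.05 F nest [0.3 0.6] 0.1 g -0.0
239 (array([ 12.3, -50.8]), np.float64(26.6)) (array([ 71.3, -50.7]), np.float64(154.9))
240 (array([ 71.3, -50.7]), np.float64(154.9)) (array([ 12.3, -50.8]), np.float64(28.8))
chip nest [ 30.7 -52.1] [36.8 55.6] 0.04
```

```bash
python3 -m inch '[{"delta_pos":[0.003,0,0],"twist":[0,0,0],"hand":0},{"delta_pos":[0.0045,0,0],"twist":[0,0,0],"hand":0},{"delta_pos":[0.006,0,0],"twist":[0,0,0],"hand":0},{"delta_pos":[0.006,0,0],"twist":[0,0,0],"hand":0}]'
python3 - <<'E'
from d import *
st(); p=ctrl.read_camera("wrist"); chip(p,(150,0,350,250)); save(p,"w4.png",None,1.5)
E
```

```text
clock: 6.98
position: [0.5611, 0.0173, -0.0253]
ee_rot: [3.125, 0.321, -0.001]
ft_force: [-0.4, 0.1, -0.6]
grip_width: 0.0
t 6.97 nest mm [  7.1 -51.7] z -25.3 yaw rel 0.04 F nest [-0.3  0.2] -0.6 g 0.0
chip nest [ 35.3 -52.1] [35.5 55.6] 0.04
```

View pics/w4.png

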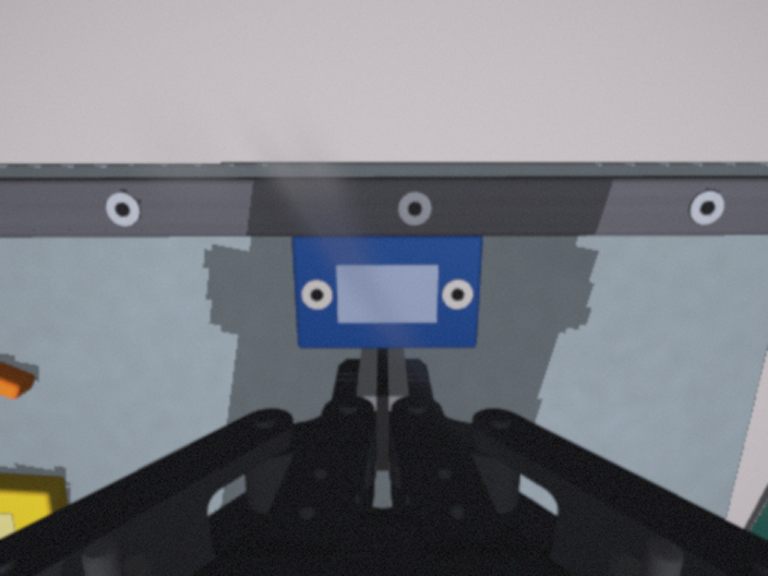

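The chip is now square and its far edge (row ~236) has reached the rail line. There's no contact force yet, so I'll press on gently.

```bash
python3 -m inch '[{"delta_pos":[0.001,0,0],"twist":[0,0,0],"hand":0},{"delta_pos":[0.002,0,0],"twist":[0,0,0],"hand":0},{"delta_pos":[0.002,0,0],"twist":[0,0,0],"hand":0}]'
python3 d.py
```

```text
clock: 7.4
position: [0.5611, 0.0173, -0.0254]
ee_rot: [3.125, 0.321, -0.006]
ft_force: [-7.4, -2.5, 6.2]
grip_width: -0.001
t 7.4 nest mm [  7.1 -51.7] z -25.4 yaw rel 0.03 F nest [-7.7 -1. ] 6.2 g -0.0
chip nest [ 35.4 -52.1] [35.3 55.7] 0.64
```

At the rail: −7.7 N contact and no further travel. So rail contact reads as x=35.4 in my frame, against a true 37. Now I'll back off and go round to the chip's right end.

```bash
python3 -m inch '[{"delta_pos":[-0.012,0,0],"twist":[0,0,0],"hand":0},{"delta_pos":[-0.022,0.0,-0.02],"twist":[0,0,0],"hand":0},{"delta_pos":[-0.022,0.03,-0.02],"twist":[0,0,0],"hand":0},{"delta_pos":[-0.022,0.06,-0.02],"twist":[0,0,0],"hand":0},{"delta_pos":[-0.0,0.06,-0.02],"twist":[0,0,0],"hand":0}]'
python3 d.py
python3 -m inch '[{"delta_pos":[0.015,0,0],"twist":[0,0,0],"hand":0},{"delta_pos":[0.026,0,0.0],"twist":[0,0,0],"hand":0},{"delta_pos":[0.026,0,0.01],"twist":[0,0,0],"hand":0},{"delta_pos":[0.026,0,0.019],"twist":[0,0,0],"hand":0},{"delta_pos":[0.026,0,0.019],"twist":[0,0,0],"hand":0}]'
python3 - <<'E'
from d import *
st(); p=ctrl.read_camera("wrist"); chip(p,(0,0,350,250)); save(p,"w5.png",None,1.5)
E
```

```text
clock: 8.07
position: [0.5752, -0.0429, -0.0048]
ee_rot: [3.125, 0.316, 0.001]
ft_force: [1.0, 0.8, 0.6]
grip_width: 0.0
t 8.07 nest mm [   8.7 -113.5] z -4.8 yaw rel -0.12 F nest [1.2 0.6] 0.6 g 0.0
229 (array([   8.5, -112.6]), np.float64(10.5)) (array([  19. , -112.7]), np.float64(36.7))
chip nest [ 35.8 -68.9] [24.3 34.8] 89.87
clock: 8.75
position: [0.5998, -0.0356, -0.0254]
ee_rot: [-3.125, -0.321, 0.003]
ft_force: [-0.1, -0.1, 0.6]
grip_width: 0.001
t 8.75 nest mm [  34.2 -111.4] z -25.4 yaw rel 0.05 F nest [-0.2 -0.1] 0.6 g 0.0
chip nest [ 44.1 -52.6] [16.3 57.1] 0.08
```

View pics/w5.png

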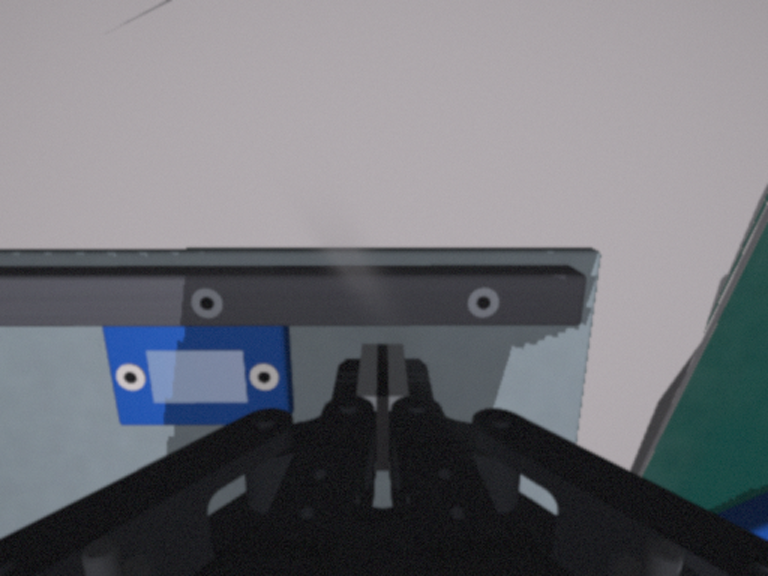

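The fingers are right of the chip, whose right end is at (290,375), and clear of the rail. Now I'll slide left with a slight rail bias.

```bash
python3 -m inch '[{"delta_pos":[0,-0.014,0],"twist":[0,0,0],"hand":0},{"delta_pos":[0,-0.022,0],"twist":[0,0,0],"hand":0},{"delta_pos":[0.0005,-0.03,0],"twist":[0,0,0],"hand":0},{"delta_pos":[0.001,-0.037,0],"twist":[0,0,0],"hand":0},{"delta_pos":[0.0015,-0.044,0],"twist":[0,0,0],"hand":0}]'
python3 - <<'E'
from d import *
st(); p=ctrl.read_camera("wrist"); chip(p,(0,0,400,300)); q=ctrl.read_camera("top"); chip(q,(230,150,290,200)); save(p,"w6.png",None,1.5)
E
```

```text
clock: 9.43
position: [0.5934, 0.0081, -0.0241]
ee_rot: [3.125, 0.321, 0.0]
ft_force: [-0.0, -1.0, 0.0]
grip_width: -0.003
t 9.43 nest mm [ 36.8 -67.3] z -24.1 yaw rel 0.05 F nest [-0.2 -1. ] 0.0 g -0.0
chip nest [ 35.  -26.4] [34.7 56.1] 0.07Traceback (most recent call last):
  File "<stdin>", line 2, in <module>
  File "c.py", line 5, in chip
    c=max(cv2.findContours(b,0,2)[0],key=cv2.contourArea)
ValueError: max() iterable argument is empty
```

```bash
python3 -m inch '[{"delta_pos":[0,-0.007,0],"twist":[0,0,0],"hand":0},{"delta_pos":[0,-0.015,0],"twist":[0,0,0],"hand":0},{"delta_pos":[0,-0.023,0],"twist":[0,0,0],"hand":0},{"delta_pos":[0.0005,-0.03,0],"twist":[0,0,0],"hand":0},{"delta_pos":[0.0005,-0.036,0],"twist":[0,0,0],"hand":0}]'
python3 - <<'E'
from d import *
st(); p=ctrl.read_camera("wrist"); chip(p,(0,0,400,300)); save(p,"w6.png",None,1.5)
E
```

```text
clock: 10.15
position: [0.5864, 0.0435, -0.0242]
ee_rot: [3.125, 0.321, -0.0]
ft_force: [-0.3, -1.5, -0.7]
grip_width: 0.0
t 10.15 nest mm [ 37.2 -31.2] z -24.2 yaw rel 0.05 F nest [-0.6 -1.4] -0.7 g 0.0
chip nest [34.6  9.7] [35.3 55.9] 0.06
```

View pics/w6.png

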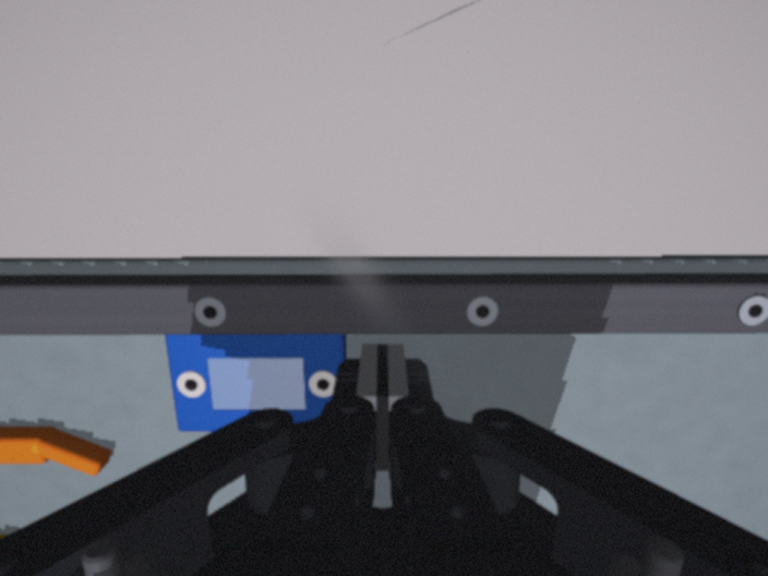

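The chip is sliding flush: its far edge is on the rail line at row 333 and yaw is about 0. Continuing.

```bash
python3 -m inch '[{"delta_pos":[0,-0.007,0],"twist":[0,0,0],"hand":0},{"delta_pos":[0,-0.015,0],"twist":[0,0,0],"hand":0},{"delta_pos":[0,-0.023,0],"twist":[0,0,0],"hand":0},{"delta_pos":[0,-0.031,0],"twist":[0,0,0],"hand":0},{"delta_pos":[0,-0.038,0],"twist":[0,0,0],"hand":0}]'
python3 d.py
```

```text
clock: 10.82
position: [0.5787, 0.0808, -0.0242]
ee_rot: [3.125, 0.321, -0.0]
ft_force: [-0.2, -0.5, 0.2]
grip_width: 0.002
t 10.82 nest mm [37.2  6.9] z -24.2 yaw rel 0.05 F nest [-0.3 -0.4] 0.2 g 0.0
223 (array([54.4,  7.8]), np.float64(25.2)) (array([48.3,  7.8]), np.float64(11.3))
229 (array([45.4,  7.8]), np.float64(10.9)) (array([47.4,  7.8]), np.float64(16.8))
230 (array([47.4,  7.8]), np.float64(16.8)) (array([106.7,   7.9]), np.float64(156.0))
231 (array([106.7,   7.9]), np.float64(156.0)) (array([47.7,  7.8]), np.float64(20.0))
chip nest [45.1 38.8] [13.4 37.7] 0.06
```

Run:
```python
from d import *
p=ctrl.read_camera("wrist"); chip(p,(0,0,400,300)); save(p,"w7.png",None,1.5)
```

```text
chip nest [34.3 48.7] [34.8 56.1] 0.11
```

View pics/w7.png

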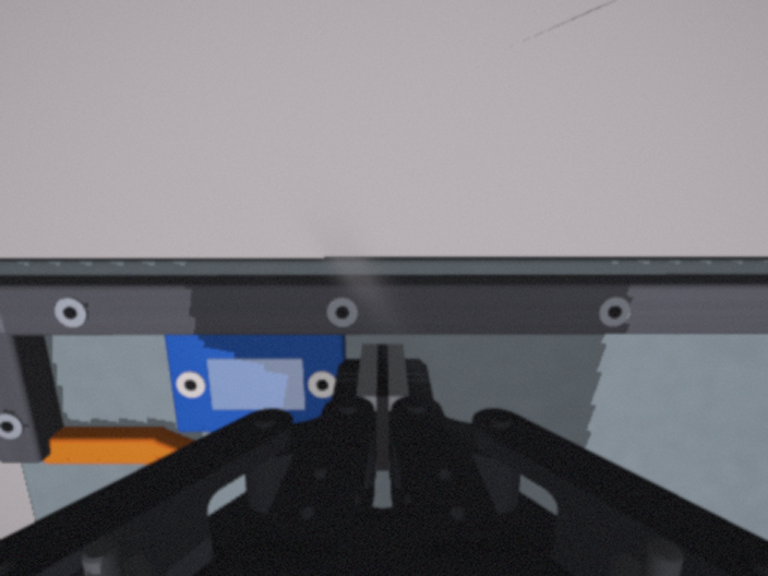

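The chip is lined up with the pocket mouth and flush with the rail. The end stop is at (55,400) and the keeper below it. I'll push the last ~43 mm, slowing at the end.

```bash
python3 -m inch '[{"delta_pos":[0,-0.008,0],"twist":[0,0,0],"hand":0},{"delta_pos":[0,-0.016,0],"twist":[0,0,0],"hand":0},{"delta_pos":[0,-0.024,0],"twist":[0,0,0],"hand":0},{"delta_pos":[0,-0.031,0],"twist":[0,0,0],"hand":0},{"delta_pos":[0,-0.037,0],"twist":[0,0,0],"hand":0}]'
python3 -m inch '[{"delta_pos":[0,-0.0015,0],"twist":[0,0,0],"hand":0},{"delta_pos":[0,-0.003,0],"twist":[0,0,0],"hand":0},{"delta_pos":[0,-0.0045,0],"twist":[0,0,0],"hand":0}]'
python3 -c "
from d import *
st(); p=ctrl.read_camera('wrist'); chip(p,(0,0,400,300))"
```

```text
clock: 11.55
position: [0.5713, 0.117, -0.0242]
ee_rot: [-3.125, -0.321, -0.0]
ft_force: [-0.0, -0.4, 0.4]
grip_width: 0.005
clock: 11.92
position: [0.5707, 0.1195, -0.0242]
ee_rot: [-3.124, -0.324, 0.0]
ft_force: [-0.1, -0.8, 0.6]
grip_width: -0.004
t 11.93 nest mm [37.2 46.4] z -24.2 yaw rel 0.16 F nest [-0.3 -0.8] 0.6 g -0.0
chip nest [34.3 87.4] [34.8 56.1] 0.19
```

```bash
python3 -m inch '[{"delta_pos":[0,-0.0015,0],"twist":[0,0,0],"hand":0},{"delta_pos":[0,-0.003,0],"twist":[0,0,0],"hand":0},{"delta_pos":[0,-0.003,0],"twist":[0,0,0],"hand":0}]'
python3 -m inch '[{"delta_pos":[0,-0.001,0],"twist":[0,0,0],"hand":0},{"delta_pos":[0,-0.0015,0],"twist":[0,0,0],"hand":0},{"delta_pos":[0,-0.0015,0],"twist":[0,0,0],"hand":0}]'
python3 -c "
from d import *
st(); p=ctrl.read_camera('wrist'); chip(p,(0,0,400,300)); save(p,'w8.png',None,1.5)"
```

```text
clock: 12.35
position: [0.5704, 0.1212, -0.0242]
ee_rot: [-3.122, -0.328, 0.0]
ft_force: [0.2, -0.7, 0.5]
grip_width: -0.001
clock: 12.72
position: [0.5702, 0.122, -0.0242]
ee_rot: [-3.122, -0.33, 0.001]
ft_force: [0.2, -0.7, -0.2]
grip_width: -0.0
t 12.72 nest mm [37.2 49. ] z -24.2 yaw rel 0.36 F nest [ 0.1 -0.7] -0.2 g -0.0
chip nest [34.3 90.3] [35.3 56.6] 0.43
```

View pics/w8.png

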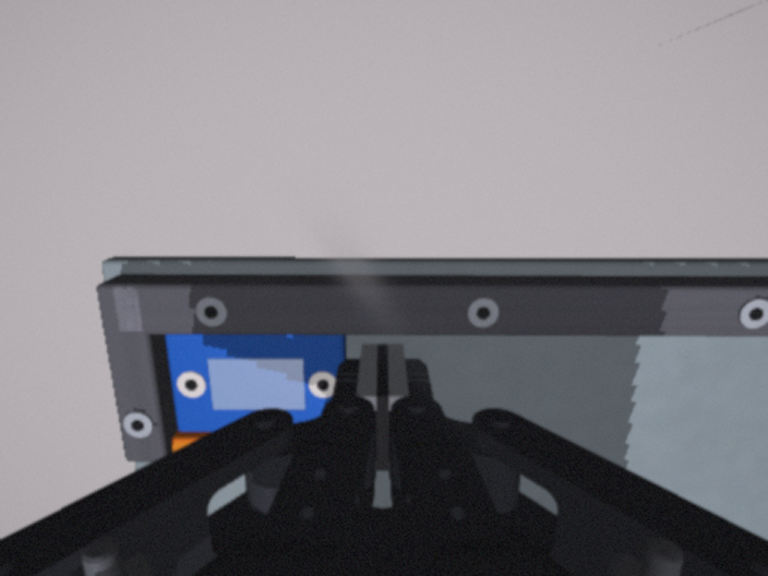

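No contact force yet, and the tool moves less than commanded with a slowly growing yaw. I'll check the joints.

```bash
python3 -c "
from d import *
s,_,_=st(); print(s['joint_positions'].round(3), s['wrist_torque'].round(2))
p=ctrl.read_camera('wrist')
# gap: end-stop face bottom vs chip left edge along an image row
for u in range(96,122,2):
    w=world(p,(u,250))[0]; print(u,(M.T@(w[:2]-T)*1000).round(1),(w[2]*1000).round(1),p['pixels'][250,u])
"
```

```text
t 12.78 nest mm [37.2 49. ] z -24.2 yaw rel 0.36 F nest [ 0.1 -0.4] 1.4 g 0.0
[ 2.090e-01  3.200e-01 -2.870e-01  9.640e-01  3.000e-03  3.141e+00] [-0.01 -0.02  0.  ]
96 [ 40.3 123. ] 25.9 [88 89 98]
98 [ 40.3 122.1] 25.9 [ 92  91 101]
100 [ 39.6 121.9] 24.6 [85 87 95]
102 [ 39.4 121.2] 24.1 [68 70 77]
104 [ 39.1 120.6] 23.6 [42 42 48]
106 [ 38.  120.8] 21.4 [31 31 33]
108 [ 37.2 120.7] 19.8 [34 34 37]
110 [ 36.5 120.4] 18.5 [32 31 36]
112 [ 35.7 120.3] 16.8 [31 33 48]
114 [ 37.5 117.5] 20.3 [ 37  77 153]
116 [ 38.3 115.8] 21.9 [ 43  92 187]
118 [ 38.2 114.9] 21.7 [ 61 101 188]
120 [ 38.1 114. ] 21.5 [155 163 200]
```

Joint 6 is at its limit (3.14), and the depth map shows about 2 mm left to the end stop (face 120.4, chip end 118.5). A −1.2° twist relieves the joint so I can finish.

```bash
python3 -m inch '[{"delta_pos":[0,0,0],"twist":[0,0,-1.2],"hand":0},{"delta_pos":[0,-0.001,0],"twist":[0,0,-1.2],"hand":0},{"delta_pos":[0,-0.002,0],"twist":[0,0,-1.2],"hand":0},{"delta_pos":[0,-0.003,0],"twist":[0,0,-1.2],"hand":0},{"delta_pos":[0,-0.003,0],"twist":[0,0,-1.2],"hand":0}]'
python3 -c "
from d import *
st(); p=ctrl.read_camera('wrist'); chip(p,(0,0,400,300))"
```

```text
clock: 13.45
position: [0.5695, 0.1245, -0.0242]
ee_rot: [-3.119, -0.362, 0.001]
ft_force: [-0.5, -2.9, 0.1]
grip_width: 0.0
t 13.45 nest mm [37.1 51.6] z -24.2 yaw rel 1.55 F nest [-1.1 -2.8] 0.1 g 0.0
chip nest [34.1 92.6] [35.5 56.4] 0.29
```

```bash
python3 -m inch '[{"delta_pos":[0,-0.001,0],"twist":[0,0,-0.3],"hand":0},{"delta_pos":[0,-0.0015,0],"twist":[0,0,-0.3],"hand":0},{"delta_pos":[0,-0.0015,0],"twist":[0,0,-0.3],"hand":0}]'
python3 -c "
from d import *
st(); p=ctrl.read_camera('wrist'); chip(p,(0,0,400,300))"
```

```text
clock: 13.88
position: [0.5693, 0.1247, -0.0243]
ee_rot: [3.119, 0.369, -0.001]
ft_force: [0.7, -8.7, 0.8]
grip_width: -0.0
t 13.88 nest mm [36.9 51.9] z -24.3 yaw rel 1.81 F nest [-1.  -8.7] 0.8 g -0.0
chip nest [34.  92.6] [35.7 56.5] 0.41
```

Firm contact at −8.7 N with no further travel, so the chip is home. Now I'll back straight off to the right, lift, and check from above.

```bash
python3 -m inch '[{"delta_pos":[0,0.006,0],"twist":[0,0,0],"hand":0},{"delta_pos":[0,0.02,0],"twist":[0,0,0],"hand":0},{"delta_pos":[-0.01,0.03,-0.03],"twist":[0,0,0],"hand":0},{"delta_pos":[-0.04,0.03,-0.08],"twist":[0,0,0],"hand":0},{"delta_pos":[-0.08,0.03,-0.13],"twist":[0,0,0],"hand":0}]'
python3 -m inch '[{"delta_pos":[-0.01,0,-0.02],"twist":[0,0,0],"hand":0},{"delta_pos":[-0.01,0,-0.02],"twist":[0,0,0],"hand":0},{"delta_pos":[-0.01,0,-0.02],"twist":[0,0,0],"hand":0}]'
python3 - <<'E'
from d import *
st(); p=ctrl.read_camera("wrist"); chip(p,(0,0,260,200)); save(p,"w9.png",(0,0,400,260),2)
E
```

```text
clock: 14.55
position: [0.4991, 0.0778, 0.1056]
ee_rot: [-3.116, -0.37, 0.001]
ft_force: [0.3, -0.5, 2.2]
grip_width: -0.003
clock: 14.92
position: [0.4899, 0.0759, 0.1235]
ee_rot: [-3.117, -0.37, 0.002]
ft_force: [0.1, 0.1, -0.1]
grip_width: -0.001
t 14.93 nest mm [-50.8  20.1] z 123.5 yaw rel 1.85 F nest [0.1 0.1] -0.1 g -0.0
chip nest [35.1 92.4] [35.7 57.1] 1.81
```

View pics/w9.png

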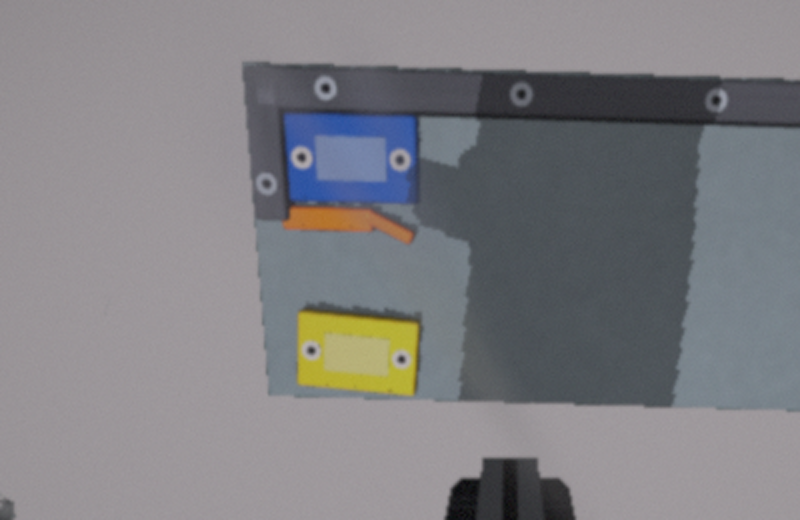

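The chip sits at the rail (top edge at row 113) and at the end stop (column 285). It's about 1° off parallel to the rail, well under the 4° limit. The yellow chip is where it was.

```bash
python3 -c "
from bench import ctrl
print(ctrl.hand_in())"
```

```text
the job is handed in; nothing more can be done
None
```

The blue chip is home in the corner pocket and the job is handed in, at about 15 s on the robot's clock. I pushed it to the rail, squared it there with about 8 N of contact, then slid it left along the rail. It stopped against the end stop with about 9 N and no further travel, and I backed the fingers off and lifted them clear.

**Last check (wrist camera, after retracting):**
- **End stop:** the chip reads y ≈ 92.4 mm, against 92 for fully home.
- **Rail:** it reads x ≈ 35.1 mm in my fitted frame, where rail contact itself read 35.4 mm at first and about 34 mm at the pocket. It is therefore against the rail to within my 1–3 mm frame error.
- **Angle:** it reads 1.8° in my frame, or about 1° relative to the rail, against a limit of 4°.
- **Other things:** the yellow chip looked unmoved and the tool force was near zero. I did not re-measure the rack, jar, pipette or tubes, but the arm never went near them.

**What disagreed:**
- **Fingertips:** with the hand shut they ended about 40 mm short of the reported TCP. My first pass went over the chip without touching it. I caught this in the depth image and corrected the height.
- **Joint limit:** joint 6 reached its range limit about 2 mm before the end stop. I turned the tool about 1.5° to finish, which probably caused the small residual angle.

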